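# Pipe offcut held in the bevelling V-block

### The job

First switch off the pipe bevelling machine: turn the dial on top of its red head anticlockwise until it reaches its end stop. Then take the white pipe offcut from its wooden rest, lay it in the machine's V-block, lengthwise along the V, centred on it and bedded on both sloping faces, and hold it pressed down there with about a kilogram's worth of push (10 N or so, no ramming). Finish while still holding it and pressing it down, do not let go, and leave the spirit level, spray can, brass elbow and wrench where they are.

Things in the scene. Friction and masses are not known exactly. Their poses are not given: they have to be found in the camera images.
- dial (a joint): Angle of the black speed dial on top of the red machine head, in rad. 0 = off = the end stop fully anticlockwise seen from above; it grows as the dial is turned clockwise (starts between 0.5 and 1.5). Friction only (about 0.03 N m), no spring: it stays where it is left.
- dial_grip (a point): Point on the dial's vertical axis at the height to grip, 134 mm above the bench. The grip is an upright bar 42 mm long (along this frame's x), 14 mm wide (along its y) and 32 mm high, its top 7 mm above this point, standing on a 44 mm disc 8 mm thick; a white pointer mark lies at the -x end of its top. The frame turns with the dial; z is up. Below it, the red head measures 100 x 130 mm and its top is 37 mm below this point.
- pipe: White plastic pipe offcut, a straight cylinder 32 mm in diameter and 200 mm long with black bores painted on its ends (solid inside), 0.08 to 0.17 kg. Origin at its middle, on its axis; x runs along the axis (it may roll about x). At the start it lies level in the rest, its axis 44 mm above the bench.
- rest: Wooden rest, fixed to the bench: a 190 x 60 x 10 mm board, length along x, with two saddles 24 mm long centred 78 mm either side of the middle; saddle floors 28 mm and lips 38 mm above the bench, 34 mm between the lips. The 132 mm between the saddles is open for fingers (board top at 10 mm). Origin: centre of the underside.
- station: The bevelling machine, fixed to the bench. Origin on the bench under the middle of the V-block; its y runs along the V towards the red head, z up. Steel base plate 100 mm wide (x from -50 to 50 mm), y from -110 to 310 mm, 12 mm thick. Red head from y = 170 to 300 mm, 97 mm high; the brass cutter cone's tip is at y = 136 mm.
- v_seat (a point): Where the middle of the pipe's axis belongs when seated: 52.6 mm above the bench, midway along the V-block; axes as station (y along the V, z up). The 90 degree V has its bottom 30 mm and upper edges 53 mm above the bench (45 mm wide there), in two halves each 40 mm long (|y| 40 to 80 mm); the 80 mm gap between them is open for the fingers, its floor 12 mm above the bench.
- v_face_near: The two aluminium sloping plates on the -x side of the V (one in each half). Origin as station. Rigid, no spring, polished (friction about 0.2): a pipe held 1 mm to one side bears on one slope alone, which then pushes it sideways nearly as hard as up.
- v_face_far: The two aluminium sloping plates on the +x side of the V, likewise rigid and smooth. Origin as station.
- level: Yellow spirit level, 24 x 360 x 50 mm, lying along its y; origin under its centre. Leave alone.
- spray_can: Small red and white spray can, 52 mm in diameter, 130 mm tall; origin under its centre. Leave alone.
- elbow: Brass pipe elbow with steel sleeves, about 60 x 60 x 36 mm; origin under its corner. Leave alone.
- wrench: Steel wrench, 200 mm long along its x; lying flat. Leave alone.
Not all that is in view belongs to the job. Of the things that look like the pipe, the middle-sized one is meant.

How it is judged (in metres and radians):
On the way, in this order (a step that is already met when the one before it is completed fails the run):
1. the dial is turned fully anticlockwise to its end stop (value of joint dial below 0.08 rad), for 0.2 s.
2. the pipe is lifted clear of its rest (height (world z) of pipe above 0.065 m and contact force between pipe and rest below 0.05 N), for 0.1 s.
At the end, for the whole second after the job is handed in: Dial within 0.1 rad of off; pipe in the V: its middle within 15 mm lengthwise, 2.5 mm sideways and +2/-3 mm in height of the seat, axis within 0.03 rad of the V, at rest, pressing on each sloping side with over 3 N (weight alone: at most 1.2 N), fingers still on it (value of joint dial below 0.1 rad and x of pipe in the frame of v_seat between -0.0025 and 0.0025 m and y of pipe in the frame of v_seat between -0.015 and 0.015 m and z of pipe in the frame of v_seat between -0.003 and 0.002 m and angle between the x axis of pipe and the y axis of v_seat, either way round below 0.03 rad and contact force between pipe and v_face_near above 3 N and contact force between pipe and v_face_far above 3 N and contact force between pipe and the fingers above 2 N and linear speed of pipe below 0.02 m/s); the arm keeps its last pose, push and grip.
It fails at once if the pipe is rammed into the V (more than 70 N on one side) (contact force between pipe and v_face_near above 70 N or contact force between pipe and v_face_far above 70 N).
It fails at once if a bystander (level, can, elbow, wrench) is shifted by more than 30 mm (distance of any of level, spray_can, elbow, wrench from where it was at the start of the episode above 0.03 m).
It also fails if it takes over 61 s, if anything falls off the work surface, if the arm or the gripper's body presses on something with over 40 N, if the wrist force passes 120 N, or if a joint passes its speed limit or range.

### The arm

A 6-joint arm with a two-finger parallel gripper is mounted at the origin on the work surface. World frame = base frame: x ahead of the robot, y to its left, z up, the work surface at z = 0. Lengths are in mm, angles in degrees, forces in N, time in s.
With the tool pointing down it reaches from about 300 to 850 mm from the base axis. Payload 4.2 kg.
Tool frame: the origin (TCP) lies on the centre line of the jaws, within the pads' length; the fingertips stand 14 mm ahead of it and the grasp point (between the pads) lies 5 mm behind it; z points along the fingers, y is the line along which they close (so a half turn about z gives the same grasp; the last joint's range is limited). The gripper opens to 91 mm and grips with 3 to 60 N. Pads are 32 mm wide; open, the fingers measure 118 mm over their backs; the gripper's body (76 mm by 178 mm) begins 60 mm behind the grasp point.
Start: joints at [69.271, 18.312, 89.639, -0, 72.044, -1.146], TCP at [192.733, 541.752, 227.976] pointing down, gripper open.
Joint ranges: [-177.97, 177.97], [-48.28, 115.42], [12.27, 149.76], [-77.06, 257.06], [2.81, 150.46], [-146.56, 146.56]. Speed limits (degrees/s): [147.25, 147.25, 180, 180, 180, 180].

### API

Orientations are given as [roll, pitch, yaw] about the fixed x, y, z axes, in that order (R = Rz(yaw) Ry(pitch) Rx(roll)).
In Python, from workcell import env gives the robot as it stands.
- The arm moves only by the tool arm_command, never from a script. Its argument "motion" is a list of rows, each an object with "offset": the shift along the tool's x, y, z in m, a list of three; "spin": the turn about the tool's z in rad. In form: [{"offset": [tx, ty, tz], "spin": spin}, ...]. A call has 1 to 5 rows; each row shifts and turns the commanded pose from where the row before left it, along the tool's axes as they then stand; what a row does not reach is not made up. A row lasts 1/8 s, in which the tool goes at most 62.5 mm and 10.7 degrees, less where a joint would pass 70% of its speed; a pose out of reach is approached as far as the arm can. A call with a gripper value outside its range is refused whole. "jaw" is the finger opening in m, from 0 to 0.0912, set as the call begins (left out, the last holds). The fingers move at their own pace and stop on an object; "newtons" is the grip in N (left out, the last holds). Time passes only in rows, so rows that do not move let the fingers close. It gives the time, the measured TCP pose, the force, the opening and the grip force at its end, in the units of the state.
- env.state(): the state, without advancing time (a new reading comes with each control period).
- env.grab_frame(name): name is "side" or "top" or "wrist"; returns (picture, depth): 400x640x3 uint8, blue, green, red; 400x640 float32, mm along the optical axis (not along the pixel's ray), 0 where there is no reading.
- env.camera_model(name): a dict with "fx", "fy", "cx", "cy" (pixels), "eye" and "rotation" of the camera in the world; the wrist camera has in their place "hand_eye" (4x4, takes a point from camera to tool coordinates, whose origin is the TCP and whose axes are the flange's). Camera axes: x right, y down, z forward; pixel columns grow to the right and rows downward; lengths in mm; the calibration is good to about 2 mm. A picture is of the moment at which its call begins: read the wrist's pose just before it. camera_model takes no time and is no camera call.
- env.job_done(): hands the job in; it is judged then, once.
Trained networks look in the newest picture that a camera, given by its name, has taken for a name from the list of things; names that differ only in an ending like _2 or _b are one class to them, and where a whole thing is asked for, a point or a joint stands for the part that bears it (a point fixed in the world has none). Each returns a list of dicts, best first, with "score" (0 to 1); they miss things now and then, are a little off and sometimes report something else, mostly with a low value. They report only what shows in the picture. A call takes as long as a camera call. They do not tell look-alikes from the thing itself.
- env.boxes_of(camera, target): "bbox" ([left, top, right, bottom] in pixels, round what is visible of it).
- env.pinpoint(camera, target): "location" ([column, row] in pixels: a listed point, or the origin of a listed thing).
The state is a dict: "time_s": time; "qpos": joint angles; "qvel": joint speeds; "effort": joint torques, N m; "ee_pos": TCP position; "ee_rot": TCP orientation; "force": force on the tool from outside, world axes, zero at the start; "torque": the same for the moment, N m; "gripper_width": finger opening in mm; "gripper_force": force on a finger pad.
Only numpy, scipy, OpenCV 4.12 (cv2) and the standard library are available. Lean on these libraries where they do the work, as an engineer would, in place of code of your own. Each camera call takes 0.05 s, during which the arm holds its last target. There are 200 camera calls.

## Working session

There is one attempt and no reset: what is moved stays moved. The work goes in short steps, Python scripts to look and compute and a tool call to move; the robot and the scene stay as the last step left them, time stands still between calls to the robot, and variables do not carry over. Pictures are saved under pics/ and viewed, at most 10 in all, crops included, and the job is handed in when it is done.

Besides the shell and the picture viewer there is one more tool, called after ">>>" by a JSON object that holds its "method" and its "body". arm_command: Moves the arm, as the interface text tells. Its arguments: {"type":"object","properties":{"motion":{"type":"array"},"jaw":{"type":"number"},"newtons":{"type":"number"}},"required":["motion"]}

```bash
mkdir -p pics; cat > h.py <<'E'
import numpy as np, cv2
from scipy.spatial.transform import Rotation as Rn
from workcell import env
def pose(s=None):
    s=s or env.state(); T=np.eye(4); T[:3,:3]=Rn.from_euler('xyz',s['ee_rot'],degrees=True).as_matrix(); T[:3,3]=s['ee_pos']; return T
def cam(name,T=None):
    m=env.camera_model(name)
    if name=='wrist':
        C=(pose() if T is None else T)@np.array(m['hand_eye'])
    else:
        C=np.eye(4);C[:3,:3]=m['rotation'];C[:3,3]=m['eye']
    return m,C
def ray(name,px,T=None):
    m,C=cam(name,T); d=np.array([(px[0]-m['cx'])/m['fx'],(px[1]-m['cy'])/m['fy'],1.]); return C[:3,3],C[:3,:3]@d
def atz(name,px,z,T=None):
    o,d=ray(name,px,T); return o+d*(z-o[2])/d[2]
def deproj(name,depth,T=None):
    m,C=cam(name,T); v,u=np.mgrid[:400,:640]
    P=np.stack([(u-m['cx'])/m['fx']*depth,(v-m['cy'])/m['fy']*depth,depth],-1)
    W=P@C[:3,:3].T+C[:3,3]; W[depth<=0]=np.nan; return W
def tri(a,b):
    (o1,d1),(o2,d2)=a,b; t=np.linalg.lstsq(np.stack([d1,-d2],1),o2-o1,rcond=None)[0]
    p,q=o1+d1*t[0],o2+d2*t[1]; return (p+q)/2,np.linalg.norm(p-q)
E
python3 - <<'E'
from h import *
s=env.state(); print({k:np.round(v,2) for k,v in s.items()})
for c in ['side','top','wrist']:
    im,d=env.grab_frame(c); cv2.imwrite(f'pics/{c}0.png',im); np.save(f'{c}0.npy',d)
    m,C=cam(c); print(c,m['fx'],np.round(C,2).tolist())
    for t in ['pipe','dial_grip','station','v_seat','rest']:
        print(c,t,[(np.round(r['location']).tolist(),round(r['score'],2)) for r in env.pinpoint(c,t)][:4])
E
```

```text
{'time_s': np.float64(0.0), 'qpos': array([69.27, 18.35, 89.71, -0.  , 72.04, -1.15]), 'qvel': array([ 0.1 ,  0.03, -0.06, -0.01, -0.07,  0.01]), 'effort': array([  0.  , -41.25, -23.2 ,   0.07,   0.05,  -0.  ]), 'ee_pos': array([192.57, 541.29, 227.11]), 'ee_rot': array([-179.9 ,   -0.  ,  160.42]), 'force': array([0.22, 0.17, 0.37]), 'torque': array([ 0.02,  0.02, -0.04]), 'gripper_force': np.float64(0.0), 'gripper_width': np.float64(91.04)}
side 468.0166289321835 [[-138.17, -0.71, -175.25, 489.71], [-138.17, -0.71, -175.25, 663.7], [-138.17, -0.71, -175.25, 949.76], [0.0, 0.0, 0.0, 1.0]]
side pipe [([422.0, 168.0], 0.94), ([392.0, 285.0], 0.94), ([332.0, 179.0], 0.75)]
side dial_grip [([297.0, 358.0], 0.58), ([301.0, 285.0], 0.58)]
side station [([308.0, 284.0], 0.68), ([378.0, 242.0], 0.39)]
side v_seat [([304.0, 272.0], 0.65)]
side rest [([330.0, 194.0], 0.66)]
top 423.9078279866978 [[-172.04, 0.02, -89.71, 381.93], [-172.04, 0.02, -89.71, -96.64], [-172.04, 0.02, -89.71, 1154.23], [0.0, 0.0, 0.0, 1.0]]
top pipe [([264.0, 263.0], 0.9), ([421.0, 302.0], 0.77), ([377.0, 202.0], 0.59)]
top dial_grip [([157.0, 184.0], 0.85)]
top station [([261.0, 186.0], 0.65), ([262.0, 190.0], 0.58)]
top v_seat [([260.0, 186.0], 0.57)]
top rest [([371.0, 209.0], 0.71)]
wrist 340.08321205107774 [[0.34, 0.91, 0.26, 119.09], [0.94, -0.32, -0.09, 566.96], [0.0, 0.27, -0.96, 385.74], [0.0, 0.0, 0.0, 1.0]]
wrist pipe []
wrist dial_grip []
wrist station []
wrist v_seat []
wrist rest []
```

```bash
sed -i "s/C\[:3,:3\]=m\['rotation'\]/C[:3,:3]=Rn.from_euler('xyz',m['rotation'],degrees=True).as_matrix()/" h.py
python3 - <<'E'
from h import *
for c in ['side','top']: print(c,np.round(cam(c)[1],2).tolist())
def T(a,b): p,e=tri(ray('side',a),ray('top',b)); return p.round(1),round(e,1)
for a in [(422,168),(392,285),(332,179)]:
    for b in [(264,263),(421,302),(377,202)]: print('pipe',a,b,*T(a,b))
print('dial',T((297,358),(157,184)),T((301,285),(157,184)))
print('vseat',T((304,272),(260,186)));print('rest',T((330,194),(371,209)));print('station',T((308,284),(261,186)))
im=np.vstack([cv2.imread('pics/side0.png'),cv2.imread('pics/top0.png')])
cv2.imwrite('pics/both.png',cv2.resize(im,(480,600),interpolation=cv2.INTER_AREA))
E
```

```text
side [[-1.0, -0.07, 0.05, 489.71], [-0.08, 0.74, -0.67, 663.7], [0.01, -0.67, -0.75, 949.76], [0.0, 0.0, 0.0, 1.0]]
top [[0.0, -0.99, 0.14, 381.93], [-1.0, -0.0, 0.0, -96.64], [-0.0, -0.14, -0.99, 1154.23], [0.0, 0.0, 0.0, 1.0]]
pipe (422, 168) (264, 263) [350.8  12.4 350.6] 25.0
pipe (422, 168) (421, 302) [ 253.2 -361.2    4.6] 4.3
pipe (422, 168) (377, 202) [ 397.2 -180.4  222.3] 207.7
pipe (392, 285) (264, 263) [352.7  55.3  12.3] 5.1
pipe (392, 285) (421, 302) [ 173.6 -592.3 -988.3] 55.1
pipe (392, 285) (377, 202) [ 427.7 -218.5 -285.4] 287.1
pipe (332, 179) (264, 263) [433.4  17.6 313.7] 142.4
pipe (332, 179) (421, 302) [ 384.5 -336.5   -0.6] 261.9
pipe (332, 179) (377, 202) [ 512.8 -242.1   52.7] 4.7
dial (array([545.7, 304.8, 132.6]), np.float64(2.9)) (array([532.3, 245.8, 281.9]), np.float64(18.5))
vseat (array([556.1,  64.9,  52.1]), np.float64(0.0))
rest (array([ 5.080e+02, -2.333e+02,  5.000e-01]), np.float64(11.6))
station (array([554.4,  68.9,  11.9]), np.float64(16.1))
```

View pics/top0.png

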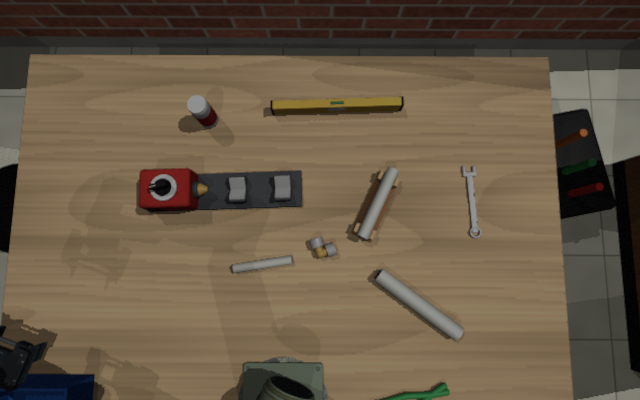

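View pics/side0.png

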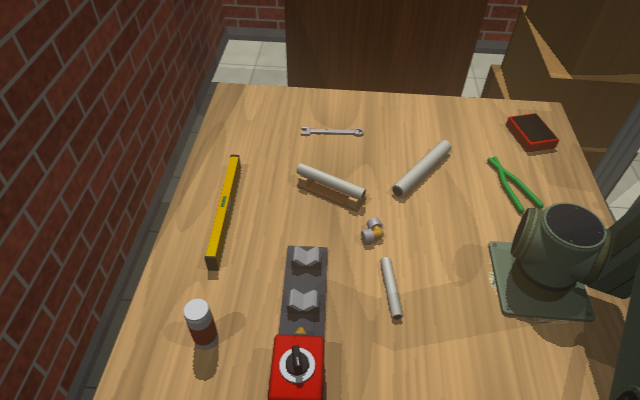

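>>> {"method": "arm_command", "body": {"motion": [{"offset":[-0.0588,-0.0149,-0.0046],"spin":0},{"offset":[-0.0588,-0.0149,-0.0046],"spin":0},{"offset":[-0.0588,-0.0149,-0.0046],"spin":0},{"offset":[-0.0588,-0.0149,-0.0046],"spin":0},{"offset":[-0.0588,-0.0149,-0.0046],"spin":0}]}}

```text
time_s: 1.52
ee_pos: [446.3, 371.8, 251.3]
ee_rot: [180.0, 0.0, 160.4]
force: [0.3, 0.8, -0.3]
gripper_width: 91.5
gripper_force: 0.0
```

>>> {"method": "arm_command", "body": {"motion": [{"offset":[-0.0588,-0.0149,-0.0046],"spin":0},{"offset":[-0.0588,-0.0149,-0.0046],"spin":0},{"offset":[0,0,0],"spin":0},{"offset":[0,0,0],"spin":0}]}}

```text
time_s: 2.02
ee_pos: [545.1, 305.6, 259.8]
ee_rot: [-180.0, -0.1, 160.4]
force: [-0.4, 0.1, -0.4]
gripper_width: 91.1
gripper_force: 0.0
```

```bash
python3 - <<'E'
from h import *
s=env.state();T=pose(s);im,d=env.grab_frame('wrist');cv2.imwrite('pics/w1.png',im)
print(s['ee_pos'],s['ee_rot'],s['time_s'])
for t in ['dial_grip']: print(t,[(np.round(r['location'],1).tolist(),round(r['score'],2),atz('wrist',r['location'],134,T).round(1)) for r in env.pinpoint('wrist',t)][:4])
W=deproj('wrist',d,T); z=W[...,2]
m=(z>134)&(z<150)&(np.hypot(W[...,0]-546,W[...,1]-305)<50); P=W[m]
print(m.sum(),np.nanmedian(P,0)); Q=P[:,:2]
(c,sz,a)=cv2.minAreaRect(Q.astype(np.float32)); print(c,sz,a)
w,v=np.linalg.eigh(np.cov(Q.T)); print(np.degrees(np.arctan2(v[1,1],v[0,1])),w**.5)
g=cv2.cvtColor(im,cv2.COLOR_BGR2GRAY); k=m&(g>120); print('white',k.sum(),np.nanmean(W[k],0))
h=(z>90)&(z<103)&(np.hypot(W[...,0]-546,W[...,1]-305)<120); c,sz,a=cv2.minAreaRect(W[h][:,:2].astype(np.float32)); print('head',c,sz,a)
E
```

```text
[545.09472268 305.6118548  259.79433894] [-1.79990307e+02 -7.28846827e-02  1.60386655e+02] 2.025
dial_grip [([316.5, 204.4], 0.97, array([545.4, 299.2, 134. ]))]
820 [542.96186641 302.70531259 141.4999747 ]
(544.2879028320312, 302.1020812988281) (14.480304718017578, 41.92881774902344) 15.885456085205078
105.81822002452887 [ 4.08116086 11.86656967]
white 109 [543.33672847 306.69691581 141.78191735]
head (544.230224609375, 302.20635986328125) (99.92536926269531, 129.81309509277344) 2.356531858444214
```

View pics/w1.png

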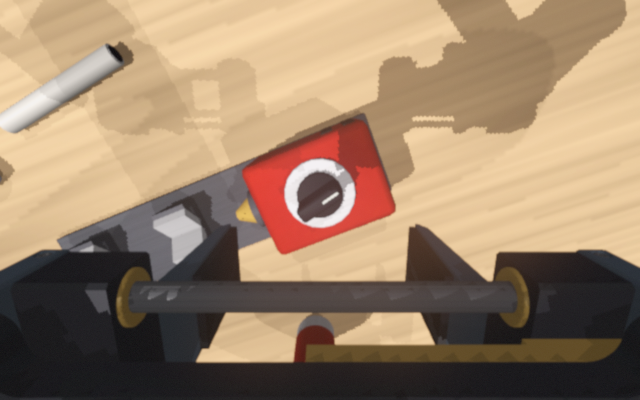

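>>> {"method": "arm_command", "body": {"motion": [{"offset":[-0.0003,-0.0036,0.015],"spin":0},{"offset":[0,0,0.02],"spin":0.18},{"offset":[0,0,0.02],"spin":0.18},{"offset":[0,0,0.02],"spin":0.18},{"offset":[0,0,0.01],"spin":0.18}], "jaw": 0.05}}

```text
time_s: 2.75
ee_pos: [542.8, 302.0, 172.9]
ee_rot: [-179.8, -0.0, 118.9]
force: [0.4, -0.1, -0.2]
gripper_width: 50.4
gripper_force: 0.0
```

>>> {"method": "arm_command", "body": {"motion": [{"offset":[0,0,0],"spin":0.18},{"offset":[0,0,0],"spin":0.053},{"offset":[0,0,0.023],"spin":0},{"offset":[0,0,0.023],"spin":0},{"offset":[0,0,0],"spin":0}]}}

```text
time_s: 3.38
ee_pos: [542.8, 302.0, 127.2]
ee_rot: [-179.8, 0.0, 105.9]
force: [-0.3, 0.4, -0.4]
gripper_width: 49.9
gripper_force: 0.0
```

>>> {"method": "arm_command", "body": {"motion": [{"offset":[0,0,0],"spin":0},{"offset":[0,0,0],"spin":0},{"offset":[0,0,0],"spin":0},{"offset":[0,0,0],"spin":0}], "jaw": 0.0, "newtons": 25}}

```text
time_s: 3.88
ee_pos: [545.9, 302.4, 129.7]
ee_rot: [179.8, -0.0, 105.8]
force: [-0.3, 0.3, -0.2]
gripper_width: 13.7
gripper_force: 25.0
```

>>> {"method": "arm_command", "body": {"motion": [{"offset":[0,0,0],"spin":-0.16},{"offset":[0,0,0],"spin":-0.16},{"offset":[0,0,0],"spin":-0.16},{"offset":[0,0,0],"spin":0}]}}

```text
time_s: 4.38
ee_pos: [545.8, 302.4, 129.7]
ee_rot: [179.8, 0.1, 133.2]
force: [3.9, 1.0, -0.0]
gripper_width: 13.9
gripper_force: 25.0
```

```bash
python3 -c "
from h import *
s=env.state();print(s['ee_rot'],s['torque'],s['force'],s['qpos'][5],s['effort'][5])"
```

```text
[1.79838116e+02 5.87659058e-02 1.33210325e+02] [ 0.08628624 -0.57232304  0.0017951 ] [ 3.88744836  0.9763149  -0.03928317] -15.263047018032701 -0.29708881862461567
```

>>> {"method": "arm_command", "body": {"motion": [{"offset":[0,0,0],"spin":-0.16},{"offset":[0,0,0],"spin":-0.16},{"offset":[0,0,0],"spin":-0.08},{"offset":[0,0,0],"spin":0}]}}

```text
time_s: 4.88
ee_pos: [545.7, 302.3, 129.7]
ee_rot: [179.9, 0.1, 156.1]
force: [4.3, 0.8, 0.7]
gripper_width: 14.0
gripper_force: 25.0
```

```bash
python3 -c "
from h import *
s=env.state();print(s['ee_rot'],s['torque'],s['force'],s['qpos'][5],s['effort'][5])"
```

```text
[1.79887102e+02 1.13318368e-01 1.56063086e+02] [ 0.11506499 -0.67614543  0.05113579] [4.33672332 0.80377504 0.69175222] -38.11333557771635 -0.12204581871628761
```

>>> {"method": "arm_command", "body": {"motion": [{"offset":[0,0,0],"spin":-0.12},{"offset":[0,0,0],"spin":-0.12},{"offset":[0,0,0],"spin":0}]}}

```text
time_s: 5.25
ee_pos: [545.7, 302.3, 129.7]
ee_rot: [179.9, 0.1, 169.8]
force: [4.7, -0.0, 1.3]
gripper_width: 13.4
gripper_force: 25.0
```

```bash
python3 -c "
from h import *
s=env.state();print(s['ee_rot'],s['torque'],s['force'],s['qpos'][5],s['effort'][5])"
```

```text
[1.79921194e+02 1.40650774e-01 1.69782010e+02] [ 0.10566698 -0.86176256 -0.04387553] [ 4.68735318 -0.00646276  1.326595  ] -51.82794250669652 -0.20161037798970938
```

>>> {"method": "arm_command", "body": {"motion": [{"offset":[0,0,0],"spin":-0.12},{"offset":[0,0,0],"spin":-0.12},{"offset":[0,0,0],"spin":0}]}}

```text
time_s: 5.62
ee_pos: [545.7, 302.3, 129.7]
ee_rot: [179.9, 0.1, -176.6]
force: [5.1, -0.2, 1.4]
gripper_width: 14.1
gripper_force: 25.1
```

```bash
python3 -c "
from h import *
s=env.state();print(s['ee_rot'],s['torque'],s['force'],s['qpos'][5],s['effort'][5])"
```

```text
[ 1.79929909e+02  1.38802015e-01 -1.76642849e+02] [ 0.02305919 -0.89207033 -0.74031576] [ 5.07077506 -0.23607041  1.36946054] -65.43680075080898 -0.9099610336124897
```

>>> {"method": "arm_command", "body": {"motion": [{"offset":[0,0,0],"spin":-0.06},{"offset":[0,0,0],"spin":0},{"offset":[0,0,0],"spin":0}]}}

```text
time_s: 6.0
ee_pos: [545.3, 302.2, 129.7]
ee_rot: [179.9, 0.1, -173.1]
force: [4.5, 0.9, 3.2]
gripper_width: 16.0
gripper_force: 26.1
```

```bash
python3 -c "
from h import *
s=env.state();print(s['ee_rot'],s['torque'],s['force'],s['qpos'][5],s['effort'][5])"
```

```text
[ 1.79949993e+02  1.01646648e-01 -1.73050706e+02] [ 0.11384047 -0.98816005 -1.01006652] [4.49271303 0.86603384 3.18882236] -69.01959674661228 -0.9292918816208839
```

>>> {"method": "arm_command", "body": {"motion": [{"offset":[0,0,0],"spin":0},{"offset":[0,0,0],"spin":0},{"offset":[0,0,-0.04],"spin":0},{"offset":[0,0,-0.05],"spin":0},{"offset":[0,0,-0.04],"spin":0}], "jaw": 0.06}}

```text
time_s: 6.62
ee_pos: [543.6, 301.9, 260.3]
ee_rot: [-180.0, -0.1, -172.8]
force: [0.4, -0.0, -0.1]
gripper_width: 59.7
gripper_force: 0.0
```

>>> {"method": "arm_command", "body": {"motion": [{"offset":[0,0,0],"spin":0},{"offset":[0,0,0],"spin":0}]}}

```text
time_s: 6.88
ee_pos: [543.4, 301.7, 257.7]
ee_rot: [-179.9, -0.2, -172.8]
force: [-0.1, 0.0, -0.5]
gripper_width: 60.2
gripper_force: 0.0
```

```bash
python3 - <<'E'
from h import *
s=env.state();T=pose(s);im,d=env.grab_frame('wrist')
print(s['ee_pos'],s['ee_rot'],s['time_s'])
W=deproj('wrist',d,T); z=W[...,2]
m=(z>134)&(z<150)&(np.hypot(W[...,0]-544,W[...,1]-302)<40); Q=W[m][:,:2]
print(cv2.minAreaRect(Q.astype(np.float32)))
w,v=np.linalg.eigh(np.cov(Q.T)); print('bar',np.degrees(np.arctan2(v[1,1],v[0,1])),w**.5)
k=m&(cv2.cvtColor(im,cv2.COLOR_BGR2GRAY)>120); print('white',k.sum(),np.nanmean(W[k],0))
h=(z>90)&(z<103)&(np.hypot(W[...,0]-546,W[...,1]-305)<120); print('head',cv2.minAreaRect(W[h][:,:2].astype(np.float32)))
# fixed-camera depth: V halves and pipe
for c in ['top','side']:
    W=deproj(c,np.load(c+'0.npy')); x,y,z=W[...,0],W[...,1],W[...,2]
    b=(abs(x-555)<45)&(abs(y-67)<100)&(z>18)&(z<62); print(c,'V',b.sum(),np.nanmedian(W[b],0).round(1),cv2.minAreaRect(W[b][:,:2].astype(np.float32)))
    b=(np.hypot(x-513,y+242)<125)&(z>49)&(z<75); print(c,'pipe',b.sum(),W[b].mean(0).round(1),cv2.minAreaRect(W[b][:,:2].astype(np.float32)),np.percentile(z[b],97))
E
```

```text
[543.44818457 301.68033392 257.73755072] [-179.9361259    -0.18815359 -172.80202241] 6.875
((543.770263671875, 302.0696716308594), (41.22524642944336, 14.00644588470459), 2.3632354736328125)
bar -177.71731525653178 [ 3.958959   11.97264045]
white 103 [538.51421503 301.77717497 141.82031988]
head ((544.1571044921875, 302.0765686035156), (99.96634674072266, 129.7967987060547), 2.294442653656006)
top V 877 [555.9 108.1  43.3] ((555.1511840820312, 68.87116241455078), (70.824462890625, 160.3563995361328), 2.3782918453216553)
top pipe 843 [ 514.8 -243.2   56.3] ((515.4573364257812, -243.75486755371094), (30.6074275970459, 200.7313690185547), 64.97819519042969) 61.69956425501445
side V 1268 [554.1 112.5  41.5] ((554.0034790039062, 68.65582275390625), (70.05157470703125, 163.6092071533203), 2.299389362335205)
side pipe 586 [ 512.8 -237.7   56.2] ((515.044921875, -242.04196166992188), (32.859535217285156, 200.7734832763672), 65.16470336914062) 61.35242909901122
```

>>> {"method": "arm_command", "body": {"motion": [{"offset":[0.0047,-0.0584,0],"spin":0},{"offset":[0.0047,-0.0584,0],"spin":0},{"offset":[0.0047,-0.0584,0],"spin":0},{"offset":[0.0047,-0.0584,0],"spin":0},{"offset":[0,0,0],"spin":0.16}]}}

```text
time_s: 7.55
ee_pos: [554.0, 64.0, 257.2]
ee_rot: [-179.9, -0.2, 177.5]
force: [-0.3, 0.6, 0.6]
gripper_width: 59.8
gripper_force: 0.0
```

>>> {"method": "arm_command", "body": {"motion": [{"offset":[0,0,0],"spin":0.16},{"offset":[0,0,0],"spin":0.16},{"offset":[0,0,0],"spin":0.08},{"offset":[0,0,0],"spin":0},{"offset":[0,0,0],"spin":0}]}}

```text
time_s: 8.18
ee_pos: [554.7, 67.9, 258.2]
ee_rot: [-179.9, -0.1, 155.2]
force: [-0.1, -0.3, 0.1]
gripper_width: 60.0
gripper_force: 0.0
```

```bash
python3 - <<'E'
from h import *
s=env.state();T=pose(s);im,d=env.grab_frame('wrist');cv2.imwrite('pics/w2.png',im)
print(s['ee_pos'],s['ee_rot'],s['time_s'])
W=deproj('wrist',d,T); a=np.radians(2.33)
ux,uy=np.array([np.cos(a),np.sin(a)]),np.array([-np.sin(a),np.cos(a)])
L=W[...,:2]-np.array([554,67.4]); X=L@ux; Y=L@uy; z=W[...,2]
b=(abs(X)<40)&(z>18)&(z<62)&(abs(Y)<100)
print(b.sum(),'X',np.percentile(X[b],[1,50,99]).round(1),'Y',np.percentile(Y[b],[1,99]).round(1))
# V lines: fit |slope| faces
for lo,hi in [(-78,-42),(42,78)]:
    r=b&(Y>lo)&(Y<hi); 
    if r.sum()<50: continue
    n=r&(X<-3)&(X>-19); f=r&(X>3)&(X<19)
    pn=np.polyfit(X[n],z[n],1); pf=np.polyfit(X[f],z[f],1); x=(pf[1]-pn[1])/(pn[0]-pf[0]); print(lo,n.sum(),f.sum(),pn,pf,'apex x',x,'z',np.polyval(pn,x))
for t in ['v_seat']: print([(r['location'],r['score'],atz('wrist',r['location'],52.6,T)) for r in env.pinpoint('wrist',t)])
E
```

```text
[554.68201209  67.90254918 258.1754157 ] [-1.79943020e+02 -1.05186245e-01  1.55157995e+02] 8.175
4892 X [-35.1   0.2  34.1] Y [-79.   79.2]
-78 365 501 [-1.00243762 30.89357149] [ 0.9956818  30.95884881] apex x -0.03266938099166485 z 30.92632050595783
42 405 565 [-0.99583963 31.03685013] [ 0.99954892 31.03310401] apex x 0.001877391984229569 z 31.03498055254099
[([321.6, 184.1], 0.89, array([555.51791683,  65.36392574,  52.6       ]))]
```

>>> {"method": "arm_command", "body": {"motion": [{"offset":[-0.0158,-0.0498,0],"spin":0},{"offset":[-0.0158,-0.0498,0],"spin":0},{"offset":[-0.0158,-0.0498,0],"spin":0},{"offset":[-0.0158,-0.0498,0],"spin":0},{"offset":[-0.0158,-0.0498,0],"spin":0}]}}

```text
time_s: 8.9
ee_pos: [521.5, -192.8, 259.2]
ee_rot: [180.0, 0.0, 155.1]
force: [0.7, 0.5, -0.2]
gripper_width: 60.2
gripper_force: 0.0
```

>>> {"method": "arm_command", "body": {"motion": [{"offset":[-0.0158,-0.0498,0.02],"spin":0},{"offset":[0,0,0],"spin":0},{"offset":[0,0,0],"spin":0}]}}

```text
time_s: 9.28
ee_pos: [515.3, -242.6, 239.1]
ee_rot: [180.0, -0.0, 155.1]
force: [1.1, 0.4, -0.3]
gripper_width: 59.8
gripper_force: 0.0
```

```bash
python3 - <<'E'
from h import *
s=env.state();T=pose(s);im,d=env.grab_frame('wrist');cv2.imwrite('pics/w3.png',im)
print(s['ee_pos'],s['ee_rot'],s['time_s'])
W=deproj('wrist',d,T); z=W[...,2]
b=(np.hypot(W[...,0]-515,W[...,1]+243)<125)&(z>50)&(z<75)
Q=W[b]; print(b.sum(),Q.mean(0),np.percentile(Q[:,2],98),cv2.minAreaRect(Q[:,:2].astype(np.float32)))
w,v=np.linalg.eigh(np.cov(Q[:,:2].T)); print(np.degrees(np.arctan2(v[1,1],v[0,1])),w**.5)
E
```

```text
[ 515.31538452 -242.60713756  239.10941963] [ 1.79953667e+02 -2.45493793e-02  1.55077980e+02] 9.275
5488 [ 507.35733041 -242.11286765   57.85769143] 61.58553330560015 ((514.4514770507812, -245.3739013671875), (30.864404678344727, 200.68345642089844), 65.24519348144531)
155.1904433694205 [ 8.43758865 57.57915523]
```

View pics/w3.png

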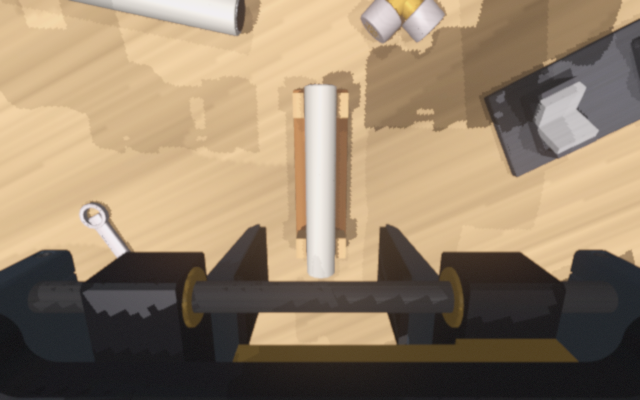

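>>> {"method": "arm_command", "body": {"motion": [{"offset":[-0.0004,-0.0026,0.05],"spin":0},{"offset":[0,0,0.05],"spin":0},{"offset":[0,0,0.05],"spin":0},{"offset":[0,0,0.03],"spin":0},{"offset":[0,0,0.02],"spin":0}]}}

```text
time_s: 9.95
ee_pos: [514.8, -243.7, 38.1]
ee_rot: [180.0, -0.1, 155.2]
force: [-0.1, 0.5, 0.4]
gripper_width: 60.3
gripper_force: 0.0
```

>>> {"method": "arm_command", "body": {"motion": [{"offset":[0,0,0],"spin":0},{"offset":[0,0,0],"spin":0},{"offset":[0,0,0],"spin":0},{"offset":[0,0,0],"spin":0},{"offset":[0,0,0],"spin":0}], "jaw": 0.0, "newtons": 30}}

```text
time_s: 10.58
ee_pos: [515.5, -245.6, 40.4]
ee_rot: [180.0, 0.1, 155.1]
force: [0.1, 3.4, 6.9]
gripper_width: 31.4
gripper_force: 30.0
```

>>> {"method": "arm_command", "body": {"motion": [{"offset":[0,0,-0.02],"spin":0},{"offset":[0,0,-0.04],"spin":0},{"offset":[0,0,-0.05],"spin":0},{"offset":[0,0,-0.03],"spin":0},{"offset":[0,0,0],"spin":0}]}}

```text
time_s: 11.2
ee_pos: [515.6, -246.3, 181.5]
ee_rot: [-180.0, 0.3, 155.1]
force: [-0.1, -0.1, -1.5]
gripper_width: 31.2
gripper_force: 30.0
```

>>> {"method": "arm_command", "body": {"motion": [{"offset":[0.0161,0.05,0],"spin":0},{"offset":[0.0161,0.05,0],"spin":0},{"offset":[0.0161,0.05,0],"spin":0},{"offset":[0.0161,0.05,0],"spin":0},{"offset":[0.0161,0.05,0],"spin":0}]}}

```text
time_s: 11.82
ee_pos: [545.8, 16.6, 177.1]
ee_rot: [-179.9, -0.2, 155.1]
force: [0.6, 0.3, -1.1]
gripper_width: 31.1
gripper_force: 30.0
```

>>> {"method": "arm_command", "body": {"motion": [{"offset":[0.0161,0.05,0],"spin":0},{"offset":[0,0,0],"spin":0.157},{"offset":[0,0,0],"spin":0.157},{"offset":[0,0,0],"spin":0.157},{"offset":[0,0,0],"spin":0.157}]}}

```text
time_s: 12.45
ee_pos: [552.1, 67.1, 176.9]
ee_rot: [-179.8, -0.1, 118.8]
force: [-0.6, 0.1, -0.5]
gripper_width: 31.6
gripper_force: 30.0
```

>>> {"method": "arm_command", "body": {"motion": [{"offset":[0,0,0],"spin":0.157},{"offset":[0,0,0],"spin":0.157},{"offset":[0,0,0],"spin":0.155},{"offset":[0,0,0],"spin":0},{"offset":[0,0,0],"spin":0}]}}

```text
time_s: 13.08
ee_pos: [552.7, 67.1, 178.1]
ee_rot: [-179.9, 0.0, 92.4]
force: [0.4, 0.1, -1.4]
gripper_width: 31.7
gripper_force: 30.0
```

```bash
python3 - <<'E'
from h import *
s=env.state();print(s['ee_pos'],s['ee_rot'],s['time_s'],s['force'],s['torque'],s['gripper_width'])
a=np.radians(2.33);ux,uy=np.array([np.cos(a),np.sin(a)]),np.array([-np.sin(a),np.cos(a)])
for c in ['top','side','wrist']:
    im,d=env.grab_frame(c); T=pose(s)
    if c!='top': cv2.imwrite(f'pics/{c}4.png',im)
    W=deproj(c,d,T); z=W[...,2]; L=W[...,:2]-np.array([554,67.4]); X=L@ux;Y=L@uy
    g=im.min(2); b=(abs(X)<22)&(abs(Y)<125)&(z>182)&(z<210)&(g>110)
    Q=np.stack([X[b],Y[b]],1); print(c,b.sum(),'Y',np.percentile(Q[:,1],[1,99]),'X',np.percentile(Q[:,0],[1,99]),cv2.minAreaRect(Q.astype(np.float32)),'top z near/far ends',[np.percentile(z[b&(abs(Y-k)<20)],95) if (b&(abs(Y-k)<20)).sum()>5 else None for k in(-75,75)])
E
```

```text
[552.73236847  67.11099116 178.09437095] [-1.79885724e+02  6.21789466e-03  9.23555591e+01] 13.075 [ 0.40002818  0.10658207 -1.35263376] [-0.09875621  0.06050736  0.01146301] 31.68187914863248
top 231 Y [-98.87014648 -27.9236818 ] X [-11.93312517   7.60326712] ((-1.150771141052246, -63.371124267578125), (71.22370910644531, 19.800573348999023), 86.63433074951172) top z near/far ends [np.float64(198.73896313820794), None]
side 238 Y [-36.29370546  96.50401896] X [-14.16309197   9.87892057] ((-4.540131568908691, 29.881378173828125), (25.0203857421875, 136.21051025390625), 2.795506477355957) top z near/far ends [None, np.float64(198.7519764121018)]
wrist 16364 Y [-32.73514606  97.79644775] X [-16.99388924  12.16907561] ((-2.70247745513916, 29.260631561279297), (139.79737854003906, 31.25364875793457), 89.87471771240234) top z near/far ends [None, np.float64(199.00531197460268)]
```

>>> {"method": "arm_command", "body": {"motion": [{"offset":[0,0.0018,0.04],"spin":0},{"offset":[0,0,0.04],"spin":0},{"offset":[0,0,0.03],"spin":0},{"offset":[0,0,0.01],"spin":0},{"offset":[0,0,0],"spin":0}]}}

```text
time_s: 13.85
ee_pos: [555.2, 67.3, 59.2]
ee_rot: [-180.0, -0.0, 92.3]
force: [-0.1, 0.8, -0.0]
gripper_width: 31.6
gripper_force: 30.0
```

```bash
python3 - <<'E'
from h import *
s=env.state();print(s['ee_pos'],s['ee_rot'],s['time_s'],s['force'],s['torque'],s['gripper_width'])
a=np.radians(2.33);ux,uy=np.array([np.cos(a),np.sin(a)]),np.array([-np.sin(a),np.cos(a)])
for c in ['wrist','side']:
    im,d=env.grab_frame(c); cv2.imwrite(f'pics/{c}5.png',im)
    W=deproj(c,d,pose(s)); z=W[...,2]; L=W[...,:2]-np.array([554,67.4]); X=L@ux;Y=L@uy
    b=(abs(X)<35)&(abs(Y-60)<18)&(z>20)&(z<90)
    p=b&(z>62); v=b&(z<58)
    print(c,'pipe X',np.percentile(X[p],[2,98]),'ztop',np.percentile(z[p],95),'V X',np.percentile(X[v],[1,99]))
E
```

```text
[555.24761284  67.34546397  59.15875366] [-1.79986714e+02 -3.22483714e-03  9.22559888e+01] 13.85 [-0.10316343  0.80676593 -0.02880473] [-0.03564235  0.06694962 -0.0167334 ] 31.637806008773964
wrist pipe X [-15.01346068  14.52016542] ztop 79.98883261776906 V X [-34.51099328  34.61506124]
side pipe X [-14.62159271  14.82135973] ztop 80.1759336716178 V X [-34.73850593  34.70368719]
```

>>> {"method": "arm_command", "body": {"motion": [{"offset":[0,0,0.004],"spin":0},{"offset":[0,0,0.003],"spin":0},{"offset":[0,0,0.002],"spin":0},{"offset":[0,0,0],"spin":0}]}}

```text
time_s: 14.45
ee_pos: [555.1, 67.3, 50.1]
ee_rot: [-180.0, -0.0, 92.2]
force: [-1.6, 0.0, -0.8]
gripper_width: 31.3
gripper_force: 30.0
```

>>> {"method": "arm_command", "body": {"motion": [{"offset":[0,0,0.001],"spin":0},{"offset":[0,0,0],"spin":0}]}}

```text
time_s: 14.7
ee_pos: [555.6, 67.3, 49.3]
ee_rot: [179.9, -0.0, 92.2]
force: [0.7, -0.7, -0.2]
gripper_width: 31.0
gripper_force: 30.0
```

>>> {"method": "arm_command", "body": {"motion": [{"offset":[0,0,0.0005],"spin":0},{"offset":[0,0,0],"spin":0}]}}

```text
time_s: 14.95
ee_pos: [555.6, 67.3, 49.1]
ee_rot: [179.9, -0.0, 92.3]
force: [0.5, 0.2, 2.5]
gripper_width: 31.7
gripper_force: 30.0
```

>>> {"method": "arm_command", "body": {"motion": [{"offset":[0,0,0.0005],"spin":0},{"offset":[0,0,0],"spin":0}], "newtons": 45}}

```text
time_s: 15.2
ee_pos: [555.7, 67.3, 49.0]
ee_rot: [179.9, -0.0, 92.3]
force: [-0.8, -0.2, 5.6]
gripper_width: 31.0
gripper_force: 45.0
```

>>> {"method": "arm_command", "body": {"motion": [{"offset":[0,0,0.0003],"spin":0},{"offset":[0,0,0],"spin":0}]}}

```text
time_s: 15.45
ee_pos: [555.7, 67.3, 49.0]
ee_rot: [179.9, -0.0, 92.2]
force: [-0.5, -0.6, 8.0]
gripper_width: 31.1
gripper_force: 45.0
```

>>> {"method": "arm_command", "body": {"motion": [{"offset":[0,0,0.0005],"spin":0},{"offset":[0,0,0],"spin":0},{"offset":[0,0,0],"spin":0},{"offset":[0,0,0],"spin":0}]}}

```text
time_s: 15.95
ee_pos: [555.7, 67.3, 49.0]
ee_rot: [179.9, -0.0, 92.2]
force: [-1.4, 0.4, 10.8]
gripper_width: 31.2
gripper_force: 45.0
```

```bash
python3 - <<'E'
from h import *
a=np.radians(2.33);ux,uy=np.array([np.cos(a),np.sin(a)]),np.array([-np.sin(a),np.cos(a)])
F=[];E=[]
for c in ['wrist','side','top']:
    s=env.state(); F.append(s['force']); E.append(s['torque'])
    im,d=env.grab_frame(c); cv2.imwrite(f'pics/{c}6.png',im)
    W=deproj(c,d,pose(s)); z=W[...,2]; L=W[...,:2]-np.array([554,67.4]); X=L@ux;Y=L@uy
    p=(abs(X)<17)&(abs(Y)<115)&(z>56)&(z<75)&(im.min(2)>100)
    print(c,p.sum(),'Y',np.percentile(Y[p],[1,99]).round(1),[(k,np.percentile(X[q],[2,98]).round(1),np.percentile(z[q],95).round(1)) for k in(-85,-60,60,85) if (q:=p&(abs(Y-k)<12)).sum()>20])
    if c=='top': # dial
        m=(z>134)&(z<150)&(np.hypot(W[...,0]-544,W[...,1]-302)<40); print('dial',m.sum(),cv2.minAreaRect(W[m][:,:2].astype(np.float32)))
print(np.mean(F,0),np.mean(E,0),s['gripper_force'])
E
```

```text
wrist 17934 Y [-32.3  98. ] [(60, array([-14.3,  14.8]), np.float64(69.7)), (85, array([-14.5,  14.8]), np.float64(69.8))]
side 277 Y [-28.   99.3] [(60, array([-8.1, 11.6]), np.float64(69.3)), (85, array([-7.9, 12.3]), np.float64(68.8))]
top 250 Y [-98.2 -28. ] [(-85, array([-12.8,  11.6]), np.float64(69.8)), (-60, array([-12.2,  11.3]), np.float64(70.2))]
dial 112 ((545.3585815429688, 303.61614990234375), (41.46274948120117, 15.707779884338379), 1.610105276107788)
[-1.72046201e+00  2.62130732e-03  1.09722879e+01] [-0.20316451  0.31641974  0.11375129] 45.004985332489014
```

View pics/side6.png

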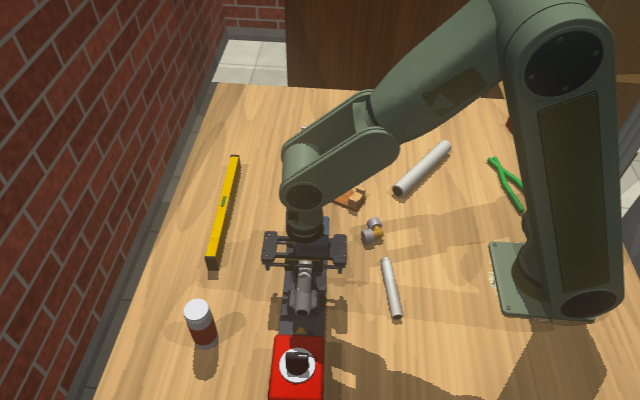

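>>> {"method": "arm_command", "body": {"motion": [{"offset":[0,-0.0002,0.0003],"spin":0},{"offset":[0,0,0],"spin":0},{"offset":[0,0,0],"spin":0},{"offset":[0,0,0],"spin":0}]}}

```text
time_s: 16.6
ee_pos: [555.7, 67.3, 49.0]
ee_rot: [179.9, -0.0, 92.2]
force: [-2.3, -0.3, 12.9]
gripper_width: 31.2
gripper_force: 45.0
```

>>> {"method": "arm_command", "body": {"motion": [{"offset":[0,0,0],"spin":0},{"offset":[0,0,0],"spin":0},{"offset":[0,0,0],"spin":0}]}}

```text
time_s: 16.98
ee_pos: [555.7, 67.3, 49.0]
ee_rot: [179.9, -0.0, 92.3]
force: [-1.8, 1.0, 13.0]
gripper_width: 31.2
gripper_force: 45.0
```

Stable, both faces loaded; handing in.

```bash
python3 -c "
from workcell import env
print(env.job_done())"
```

```text
the job is handed in; nothing more can be done
None
```

The job is handed in at about 17 s, with no verdict returned: the dial is at its off stop, and the pipe is centred in the V-block, still gripped and pressed down with about 13 N; the level, can and elbow look unmoved and the wrench, hidden in the last view, was never approached.

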